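# Take a panel's length with the tape measure and lock it

## Robot

A 7-joint arm with a two-finger parallel gripper is mounted at the origin on the work surface. World frame = base frame: x ahead of the robot, y to its left, z up, the work surface at z = 0. Lengths are in m, angles in rad, forces in N, time in s.
With the tool pointing down it reaches from about 0.4 to 0.85 m from the base axis. Payload 10.4 kg.
Tool frame: the origin (TCP) lies midway between the tips of the shut fingers; the grasp point (between the pads) lies 19 mm behind it; z points along the fingers, y is the line along which they close (so a half turn about z gives the same grasp; the last joint's range is limited). The gripper opens to 87 mm and grips with 3 to 60 N. Pads are 19 mm wide; open, the fingers measure 117 mm over their backs; the gripper's body (75 mm by 190 mm) begins 51 mm behind the grasp point.
Start: joints at [1.155, 0.332, -0.065, 1.46, 0.022, 1.35, -0.088], TCP at [0.239, -0.577, 0.223] pointing down, gripper open.
Joint ranges: [-2.6, 2.6], [-0.5, 2.12], [-1.47, 1.34], [0.16, 2.42], [-1.27, 4.41], [0.06, 2.06], [-2.6, 2.6]. Speed limits (rad/s): [2.22, 2.22, 2.79, 2.79, 3.14, 3.14, 3.14].

## Interface

Orientations are given as a unit quaternion [x, y, z, w].
In Python, from bench import r gives the robot as it stands.
- The arm moves only by the tool carry_out, never from a script. Its argument "steps" is a list that holds one entry, the list of rows, each a list of 6 numbers: the shift along the tool's x, y, z in cm, then the turn, a rotation vector about the tool's x, y, z in rad. In form: [[[dx, dy, dz, wx, wy, wz], ...]]. A call has 1 to 20 rows; each row is the pose to reach, as a shift and turn from the pose commanded when the call began, along the tool's axes at that moment; what a row does not reach only later rows make up. A row lasts 1/12 s, in which the tool goes at most 41.7 mm and 7.16 degrees, less where a joint would pass 70% of its speed; a pose out of reach is approached as far as the arm can. A call with a gripper value outside its range is refused whole. "hand" is the closure, from -1 (fully open) to 1 (shut), set as the call begins (left out, the last holds). The fingers move at their own pace and stop on an object; "squeeze" is the grip in N (left out, the last holds). Time passes only in rows, so rows that repeat a pose let the fingers close. It gives the time, the measured TCP pose, the force, the opening and the grip force at its end, in the units of the state.
- r.read_state(): the state, without advancing time (a new reading comes with each control period).
- r.camera(name): name is "scene" or "side" or "wrist"; returns the picture (384x512x3 uint8, red, green, blue); there is no depth.
- r.camera_params(name): a dict with "fx", "fy", "cx", "cy" (pixels), "view" (4x4, takes a point from world to camera coordinates). Camera axes: x right, y up, looking along -z (the intrinsics and any distortion apply to the point x, -y, -z); pixel columns grow to the right and rows downward; lengths in m; the calibration is good to about 2 mm. A picture is of the moment at which its call begins: read the wrist's pose just before it. camera_params takes no time and is no camera call; for the wrist camera it gives the pose at the moment of the call.
- r.close_job(): hands the job in; it is judged then, once.
The state is a dict: "time": time; "joint_positions": joint angles; "joint_vel": joint speeds; "joint_torque": joint torques, N m; "ee_pos": TCP position; "eef_rot": TCP orientation; "ft_force": force on the tool from outside, world axes, zero at the start; "torque": the same for the moment, N m; "width": finger opening in m; "grip_force": force on a finger pad.
Only numpy, scipy, OpenCV 4.12 (cv2) and the standard library are available. Lean on these libraries where they do the work, as an engineer would, in place of code of your own. Each camera call takes 0.05 s, during which the arm holds its last target. There are 200 camera calls.

## Task

Take the overall length of the pinned panel with the tape measure: tip its nose down and hook its end over the panel's lipped end, draw the case back against the spring until it is past the plain end, stand it on the bench and ease it gently up against that plain end, without letting it snap, and let go. Then press the thumb lock on top firmly down, without leaning hard on it, so that the tape stays set to the length, and leave it there. Leave the other things on the bench alone.

Things in the scene. Friction and masses are not known exactly. Their poses are not given: they have to be found in the camera images.
- tape: tape measure, loose, 0.27 kg or so: grey case 72 long (x), 34 thick (y), 62 high, upright on a black rubber base; origin: centre of the base; x to the nose, where the blade comes out, z up. Its front is a flat upright face 36 ahead, 30 high. The stiff flat blade, 19 wide, 2 thick, leaves it level, its underside 11 above the base. Behind the panel it can stand level, the blade passing 2 above the panel
- tape_grip (a point): middle of the tape's case, 6 behind the centre and 34 above the base: the place to grip it across its 34 thickness, clear of the lock; axes as tape
- tape_front (a point): foot of the case's front face, at the level of the base, mid-thickness, axes as tape. While the case is over the panel its base must ride above it, the blade sloping down to the hook
- hook (a point): inner corner of the end hook: on its face towards the case, at the underside of the blade, mid-width; axes as tape. The hook is 2 thick, 20 wide and reaches 10 below this point; retracted it stands 14 ahead of the case front. With the case level over the panel it is too high to catch; with the nose tipped down by 40 degrees it reaches below the base's front edge and catches
- blade (a joint): how far the blade is drawn out, m, 0 (retracted) to 0.284; the hook's inner face is then 14 mm + this ahead of the case front. The spring pulls it back with 3.2 N at 0, growing to 4.3 N at full length
- lock_top (a point): middle of the ribbed top of the black thumb lock, a block 16 long (x), 18 wide, on the front shoulder of the case, 25 ahead of the base's centre and 72 above the base when off (10 above the crown of the case); axes as tape
- lock (a joint): thumb lock: 0 off; pressed from above it slides down and a little forward (65 degrees below level) against about 6 N, stays where it is left, and its brake shoe bites on the blade at 6 mm (0.006), where it comes up hard; press on it with 12 to 18 N
- panel: the light wooden panel, 70 wide (y) and 9 thick, fixed to the bench between two low battens (8 high, 16 wide, along its sides, staying 23 short of its near end); x runs along its length from the plain near end to the lipped far end; origin: under the middle of the light part (215 long). Its overall length with the lipping, 218 to 234, varies from panel to panel
- near_end (a point): top edge of the panel's near end, the plain one without a lipping, mid-width, 9 above the bench; axes as panel
- lipping: the lipping, a strip glued across the far end of the panel, 22 by 70 by 9, fixed; origin: centre of its underside, axes as panel; its outer face is 11 ahead (x)
- far_end (a point): top edge of the lipping's outer face, mid-width, 9 above the bench: what the hook goes over; axes as panel
- chisel: flat chisel lying beside the panel, 250 long, up to 27 high
- gouge: round gouge lying beside the panel, 230 long, up to 27 high
- mallet: dark turned mallet lying down, 247 long, 76 thick
- glue: white bottle, 62 wide, 170 high
- tin: lidded steel can, 76 wide, 72 high
- offcut: wood offcut 75 x 52 x 35
- pliers: black-handled pliers, 150 long, 14 high
There are look-alikes about, which are no part of the job. Of the things that look like the tape, the middle-sized one is meant. Of the things shaped like the lipping, the dark wooden one is meant.

How it is judged:
By the outcome, as a careful person would: the job done as asked, in the order asked, and still so for the second after the job is handed in, with the robot touching nothing.
It also fails if it takes over 72 s, if anything falls off the work surface, if the arm or the gripper's body presses on something with over 40 N, if the wrist force passes 120 N, or if a joint passes its speed limit or range.

## Working session

There is one attempt and no reset: what is moved stays moved. The work goes in short steps, Python scripts to look and compute and a tool call to move; the robot and the scene stay as the last step left them, time stands still between calls to the robot, and variables do not carry over. Pictures are saved under pics/ and viewed, at most 10 in all, crops included, and the job is handed in when it is done.

Besides the shell and the picture viewer there is one more tool, called after ">>>" as name(argument=value, ...) on one line, values as JSON. carry_out: Moves the arm, as the interface text tells. Its arguments: {"type":"object","properties":{"steps":{"type":"array","items":{"type":"array","items":{"type":"array","items":{"type":"number"}}}},"hand":{"type":"number"},"squeeze":{"type":"number"}},"required":["steps"]}

```bash
ls; mkdir -p pics
cat > h.py <<'E'
import numpy as np, cv2
from bench import r
from scipy.spatial.transform import Rotation as R
def shot(n,f):
    p=r.camera_params(n); im=r.camera(n); cv2.imwrite('pics/'+f,im[:,:,::-1]); return im,p
def ray(p,u,v):
    V=np.array(p['view']); d=np.array([(u-p['cx'])/p['fx'],-(v-p['cy'])/p['fy'],-1.])
    Rt=V[:3,:3].T; return -Rt@V[:3,3], Rt@d
def onz(p,u,v,z):
    o,d=ray(p,u,v); return o+d*(z-o[2])/d[2]
def proj(p,X):
    V=np.array(p['view']); c=V[:3,:3]@np.asarray(X)+V[:3,3]; return np.array([p['cx']+p['fx']*c[0]/-c[2],p['cy']-p['fy']*c[1]/-c[2]])
E
python3 - <<'E'
from h import *
a,p=shot('scene','s0.png'); b,q=shot('side','d0.png'); 
print(p,q); s=r.read_state(); print(s)
cv2.imwrite('pics/both.png',np.vstack([cv2.resize(a,(800,600))[:,:,::-1]]))
E
```

```text
pics
{'fx': 469.0588162987836, 'fy': 469.0588162987836, 'cx': 264.7722103044864, 'cy': 193.49363027144437, 'view': array([[-0.72876115,  0.68456432, -0.01669989,  0.42738224],
       [-0.56525646, -0.58762718,  0.57894683,  0.28621992],
       [ 0.38651303,  0.43135367,  0.81519426, -1.90716638],
       [ 0.        ,  0.        ,  0.        ,  1.        ]])} {'fx': 468.96041618444957, 'fy': 468.96041618444957, 'cx': 254.64056869656613, 'cy': 183.2998960949359, 'view': array([[-0.99692913, -0.07617783,  0.01814495,  0.5569668 ],
       [ 0.06886879, -0.74259564,  0.66618977, -0.10535855],
       [-0.03727453,  0.66539361,  0.7455615 , -1.25999024],
       [ 0.        ,  0.        ,  0.        ,  1.        ]])}
{'time': 0.1, 'joint_positions': array([ 1.15542252,  0.33278734, -0.06471813,  1.46085705,  0.02160443,
        1.34987579, -0.08853823]), 'joint_vel': array([-1.99558769e-04, -2.81997699e-03, -9.76942051e-06, -2.05207204e-03,
       -4.91182280e-04,  1.15456191e-03, -1.41160643e-03]), 'joint_torque': array([ 6.91263795e-04, -6.24550366e+01,  2.38218892e-02, -3.90720284e+01,
       -6.15136279e-02,  3.64460098e-02,  5.46123999e-05]), 'ee_pos': array([ 0.23909679, -0.57709164,  0.22184699]), 'eef_rot': array([ 9.80777893e-01,  1.95126484e-01, -1.46360274e-04, -5.98273933e-04]), 'ft_force': array([ 0.41398422,  0.10276523, -0.57300318]), 'torque': array([0.01023299, 0.0227579 , 0.04463663]), 'grip_force': 0.0, 'width': 0.08686839060598278}
```

View pics/both.png

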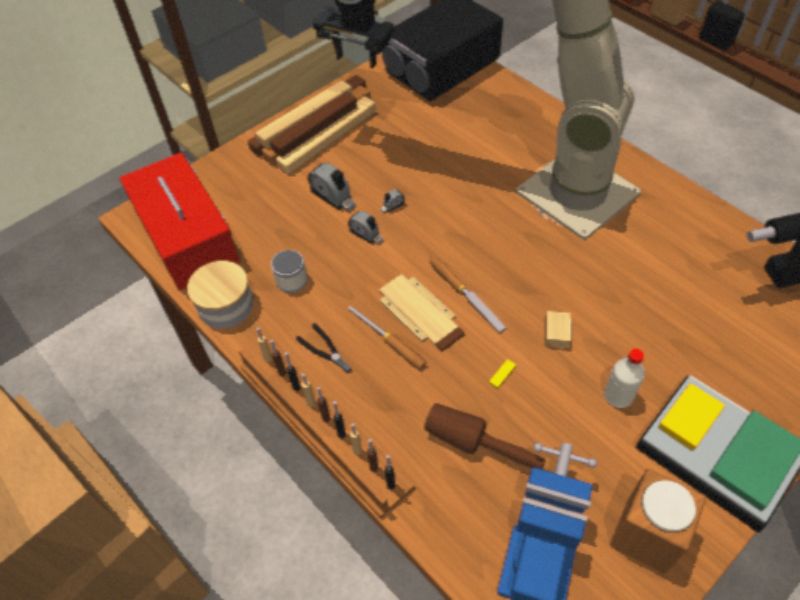

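View pics/d0.png

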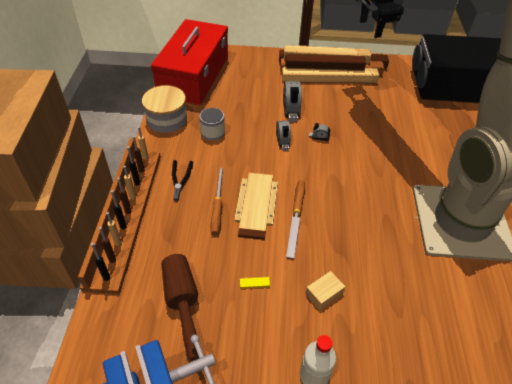

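Tapes (scene view at 800 px): large at (330,185), middle at (365,227), small at (393,200). The middle one at (365,227), side (284,134), is the one meant. For the lipping, the dark strip on the panel end at (448,335) fits; the yellow bar at (503,373) is the look-alike. I'll confirm both in one crop.

Run:
```python
from h import *
a=cv2.imread('pics/s0.png'); b=cv2.imread('pics/d0.png')
A=cv2.resize(a[100:230,190:320],None,fx=4.6,fy=4.6,interpolation=cv2.INTER_CUBIC)[:598]
B=cv2.resize(b[75:245,225:280+0],None,fx=3.5,fy=3.5,interpolation=cv2.INTER_CUBIC)[:598]
cv2.imwrite('pics/c1.png',np.hstack([A,B[:A.shape[0]] if len(B)>=len(A) else cv2.copyMakeBorder(B,0,len(A)-len(B),0,0,0)]))
import json
p=r.camera_params('scene');q=r.camera_params('side')
for n,pp,u,v,z in [('big s',p,211,118,.03),('mid s',p,233,145,.03),('mid d',q,284,134,.03),('small s',p,252,128,.02),('far s',p,286.5,216,.009),('far d',q,253,236,.009),('near s',p,254,182,.009),('near d',q,258,174,.009)]: print(n,onz(pp,u,v,z).round(3))
```

```text
big s [ 0.463 -0.448  0.03 ]
mid s [ 0.494 -0.277  0.03 ]
mid d [ 0.49  -0.273  0.03 ]
small s [ 0.375 -0.299  0.02 ]
far s [0.564 0.088 0.009]
far d [0.555 0.1   0.009]
near s [ 0.546 -0.101  0.009]
near d [ 0.558 -0.118  0.009]
```

View pics/c1.png

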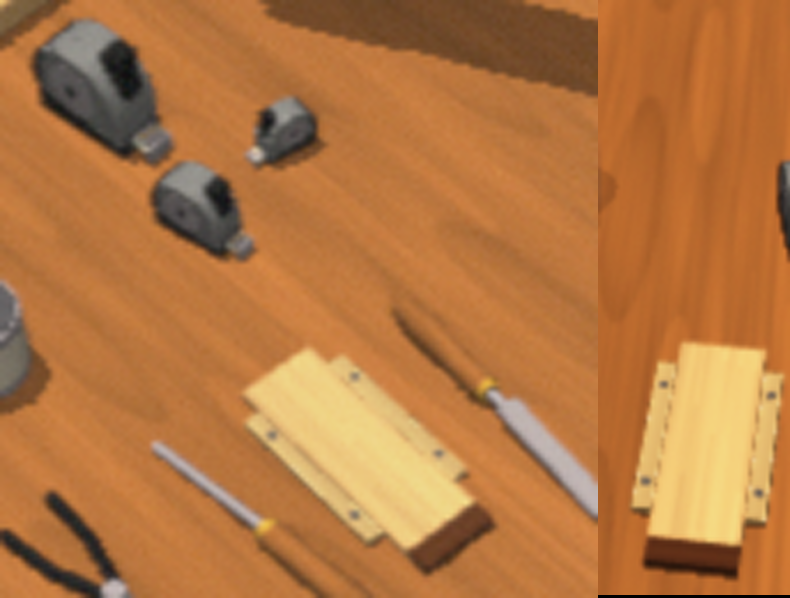

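Confirmed: the middle tape sits between the panel and the large tape with its nose towards the panel, and the panel's far end is dark wood. I'll move above the space between tape and panel.

>>> carry_out(steps=[[[12, -7, -6, 0, 0, -0.4], [37.4, -22, -10, 0, 0, -1.18], [37.4, -22, -10, 0, 0, -1.18], [37.4, -22, -10, 0, 0, -1.18], [37.4, -22, -10, 0, 0, -1.18], [37.4, -22, -10, 0, 0, -1.18], [37.4, -22, -10, 0, 0, -1.18], [37.4, -22, -10, 0, 0, -1.18], [37.4, -22, -10, 0, 0, -1.18], [37.4, -22, -10, 0, 0, -1.18], [37.4, -22, -10, 0, 0, -1.18], [37.4, -22, -10, 0, 0, -1.18], [37.4, -22, -10, 0, 0, -1.18], [37.4, -22, -10, 0, 0, -1.18]]], hand=-0.3)

```text
time: 1.27
ee_pos: [0.5001, -0.2316, 0.3221]
eef_rot: [0.707, 0.708, -0.0, -0.0]
ft_force: [-1.6, -0.3, -0.6]
width: 0.0566
grip_force: 0.0
```

Run:
```python
from h import *
s=r.read_state();a,p=shot('wrist','w0.png')
np.save('w0.npy',p['view']); print(s['time'],s['ee_pos'],R.from_quat(s['eef_rot']).as_matrix().round(3),p,s['joint_positions'],s['width'])
for n,z in [('near',[.552,-.11,.009]),('tape',[.49,-.273,.03])]: print(n,proj(p,z))
cv2.imwrite('pics/w0b.png',cv2.resize(a,(800,600),interpolation=cv2.INTER_CUBIC)[:,:,::-1])
```

```text
1.2667 [ 0.50008453 -0.23162212  0.32205516] [[-0.001  1.    -0.001]
 [ 1.     0.001 -0.   ]
 [-0.    -0.001 -1.   ]] {'fx': 277.00359976724627, 'fy': 277.00359976724627, 'cx': 257.10539186140284, 'cy': 187.8361473051192, 'view': array([[ 9.99999216e-01,  4.85295800e-04, -1.15429107e-03,
        -4.98675611e-01],
       [-7.80022019e-04,  9.62558842e-01, -2.71071703e-01,
         2.83310845e-01],
       [ 9.79523113e-04,  2.71072391e-01,  9.62558465e-01,
        -4.25621169e-01],
       [ 0.00000000e+00,  0.00000000e+00,  0.00000000e+00,
         1.00000000e+00]])} [ 0.75828426  0.16665172 -0.46599908  1.47261029  0.07510458  1.52087012
  0.29540166] 0.056561506993658785
near [290.1670063   79.47739019]
tape [251.89649551 180.75717851]
```

View pics/w0b.png

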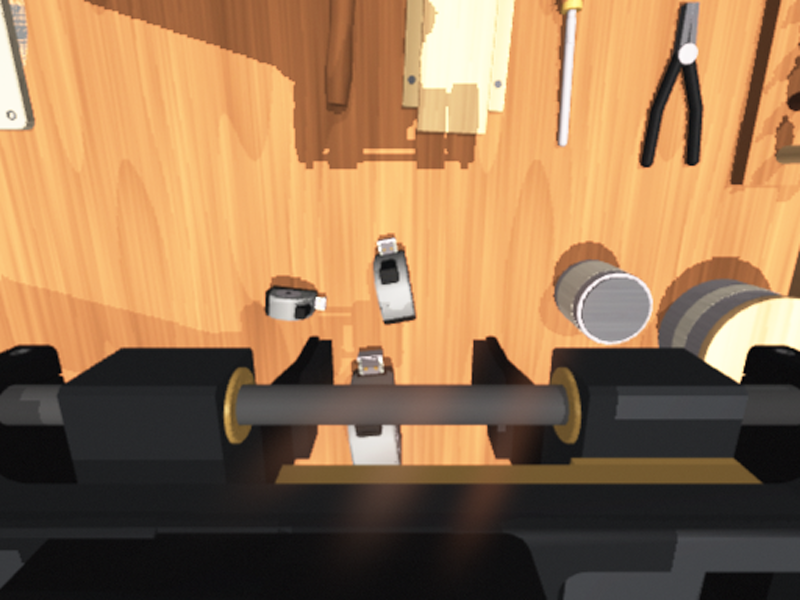

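The view shows the middle tape at (392,280) of 800x600, hook at (387,243), tilted a few degrees; the panel's near end runs from (417,131) to (488,134). I'll make a crop for exact corners.

Run:
```python
from h import *
a=cv2.imread('pics/w0.png')
A=cv2.resize(a[145:210,225:275],None,fx=9,fy=9,interpolation=cv2.INTER_CUBIC)  #450x585
B=cv2.resize(a[0:100,250:335],None,fx=4,fy=4,interpolation=cv2.INTER_CUBIC) #340x400
B=cv2.copyMakeBorder(B,0,185,0,0,0)
cv2.imwrite('pics/c2.png',np.hstack([A,B]))
```

```text
(no output)
```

View pics/c2.png

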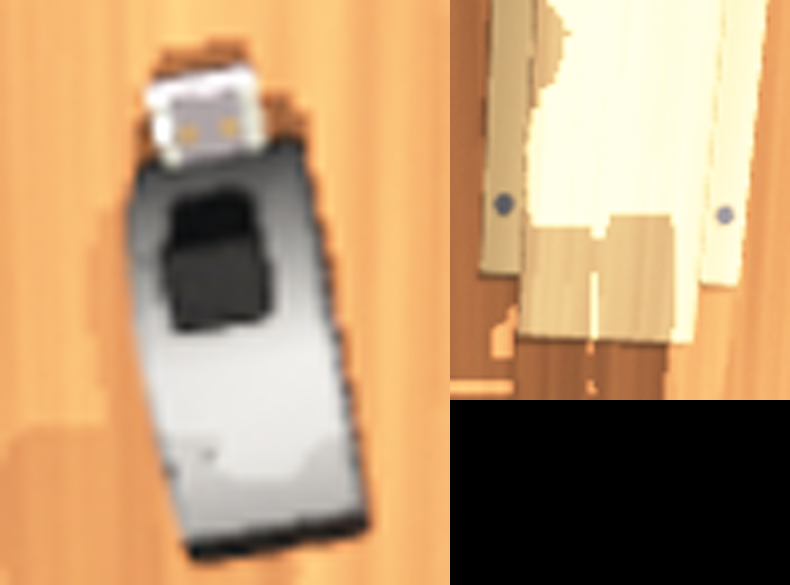

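Run:
```python
from h import *
p=r.camera_params('wrist');p['view']=np.load('w0.npy')
T=lambda x,y,z:onz(p,225+(x-.0)/9-.5+.055,145+y/9-.5+.055,z)
P=lambda x,y,z:onz(p,250+(x-450)/4-.375,y/4-.375,z)
rear=[T(190,560,0),T(370,527,0)]; hk=[T(145,85,.013),T(255,65,.013)]; lk=[T(165,240,.07),T(262,235,.07),T(177,330,.072),T(272,315,.072)]
rm=np.mean(rear,0);hm=np.mean(hk,0);lm=np.mean(lk,0)
print('rear',np.round(rear,4),'w',np.linalg.norm(rear[0]-rear[1]));print('hook',np.round(hk,4)); print('lock',np.round(lk,4),lm)
d=hm-rm; print('len',np.linalg.norm(d[:2]),'yaw from +y deg (ccw)',np.degrees(np.arctan2(-d[0],d[1])))
e=rear[1]-rear[0];print('rear edge ang',np.degrees(np.arctan2(e[1],e[0])))
pn=[P(518,335,.009),P(692,343,.009),P(500,0,.009)]
print('panel',np.round(pn,4),np.linalg.norm(pn[0]-pn[1]));e=pn[1]-pn[0];print(np.degrees(np.arctan2(e[1],e[0])))
# panel axis and far end from scene/side by colour mask
for n,f in [('scene','s0.png'),('side','d0.png')]:
    q=r.camera_params(n); im=cv2.imread('pics/'+f); h=cv2.cvtColor(im,cv2.COLOR_BGR2HSV)
    c=proj(q,[.556,.0,.009]); print(n,c,h[int(c[1]),int(c[0])])
    m=cv2.inRange(h,(15,60,150),(30,160,255)); k,l,st,ce=cv2.connectedComponentsWithStats(m)
    i=l[int(c[1]),int(c[0])]; print(st[i]); g=(l==i).astype(np.uint8)
    g=cv2.morphologyEx(g,cv2.MORPH_OPEN,np.ones((3,3)))
    bx=cv2.boxPoints(cv2.minAreaRect(cv2.findContours(g,0,1)[0][0]));
    cn=max(cv2.findContours(g,0,1)[0],key=cv2.contourArea); ap=cv2.approxPolyDP(cn,3,True)[:,0]
    print(ap.tolist(),[onz(q,*x,.009)[:2].round(3).tolist() for x in ap])
```

```text
rear [[ 0.4776 -0.3305  0.    ]
 [ 0.5147 -0.3233  0.    ]] w 0.03779673464506605
hook [[ 0.4706 -0.23    0.013 ]
 [ 0.4916 -0.2262  0.013 ]]
lock [[ 0.4771 -0.2478  0.07  ]
 [ 0.4936 -0.2469  0.07  ]
 [ 0.479  -0.2631  0.072 ]
 [ 0.4953 -0.2604  0.072 ]] [ 0.48624799 -0.25452547  0.071     ]
len 0.09994226482166546 yaw from +y deg (ccw) 8.649286742011192
rear edge ang 11.017017093370807
panel [[ 0.5141 -0.1159  0.009 ]
 [ 0.5846 -0.1189  0.009 ]
 [ 0.5062  0.0022  0.009 ]] 0.0705424165662881
-2.4494686433148463
scene [270.90802462 199.85532818] [ 21 116 239]
[ 243  175   50   45 1265]
[[243, 184], [243, 193], [268, 217], [280, 218], [291, 210], [290, 200], [265, 177], [255, 176]] [[0.581, -0.123], [0.608, -0.092], [0.614, 0.046], [0.586, 0.078], [0.535, 0.081], [0.507, 0.048], [0.501, -0.09], [0.524, -0.119]]
side [255.68505122 205.78038516] [ 21 126 245]
[ 234  173   44   58 1938]
[[249, 173], [247, 179], [242, 179], [245, 184], [240, 187], [236, 208], [240, 212], [235, 213], [235, 219], [240, 220], [240, 227], [265, 230], [266, 224], [273, 222], [269, 215], [274, 211], [273, 187], [277, 182], [272, 175]] [[0.584, -0.12], [0.588, -0.096], [0.602, -0.094], [0.592, -0.076], [0.605, -0.064], [0.608, 0.013], [0.596, 0.025], [0.609, 0.03], [0.607, 0.05], [0.594, 0.052], [0.592, 0.075], [0.526, 0.079], [0.524, 0.059], [0.506, 0.051], [0.518, 0.028], [0.506, 0.014], [0.513, -0.072], [0.502, -0.092], [0.518, -0.118]]
```

>>> carry_out(steps=[[[-2, -0.4, 3, 0, 0, -0.1], [-5.3, -0.9, 6, 0, 0, -0.18], [-5.3, -0.9, 10, 0, 0, -0.18], [-5.3, -0.9, 14, 0, 0, -0.18], [-5.3, -0.9, 18, 0, 0, -0.18], [-5.3, -0.9, 22, 0, 0, -0.18], [-5.3, -0.9, 25, 0, 0, -0.18], [-5.3, -0.9, 27.5, 0, 0, -0.18], [-5.3, -0.9, 29.5, 0, 0, -0.18], [-5.3, -0.9, 30.7, 0, 0, -0.18], [-5.3, -0.9, 30.7, 0, 0, -0.18], [-5.3, -0.9, 30.7, 0, 0, -0.18]]], hand=-0.5)

```text
time: 2.32
ee_pos: [0.4912, -0.2847, 0.0157]
eef_rot: [0.64, 0.768, -0.0, -0.0]
ft_force: [0.6, -0.0, 1.0]
width: 0.0649
grip_force: 0.0
```

>>> carry_out(steps=[[[0, 0, 0, 0, 0, 0], [0, 0, 0, 0, 0, 0], [0, 0, 0, 0, 0, 0], [0, 0, 0, 0, 0, 0], [0, 0, 0, 0, 0, 0], [0, 0, 0, 0, 0, 0]]], hand=1, squeeze=30)

```text
time: 2.82
ee_pos: [0.4919, -0.2841, 0.0159]
eef_rot: [0.64, 0.768, 0.0, 0.0]
ft_force: [0.6, 0.7, 2.5]
width: 0.0337
grip_force: 30.0
```

>>> carry_out(steps=[[[0, 0, -1, 0, 0, 0], [0, 0, -3, 0, 0, 0], [0, 0, -6, 0, 0, 0], [1, 0.5, -9, 0, 0, 0.03], [3, 1.5, -11, 0, 0, 0.06], [6, 2.8, -11.5, 0, 0, 0.1], [9, 4.1, -11.5, 0, 0, 0.14], [12, 5.5, -11.5, 0, 0, 0.18], [15, 6.8, -11.5, 0, 0, 0.223], [18, 8.2, -11.5, 0, 0, 0.223], [20.5, 9.3, -11.5, 0, 0, 0.223], [22, 10, -11.5, 0, 0, 0.223], [22.9, 10.3, -11.5, 0, 0, 0.223], [22.9, 10.3, -11.5, 0, 0, 0.223], [22.9, 10.3, -11.5, 0, 0, 0.223], [22.9, 10.3, -11.5, 0, 0, 0.223]]])

```text
time: 4.15
ee_pos: [0.5511, -0.0422, 0.1304]
eef_rot: [0.722, 0.692, -0.001, 0.0]
ft_force: [-0.5, 0.1, -3.7]
width: 0.0338
grip_force: 30.0
```

Run:
```python
from h import *
s=r.read_state();a,p=shot('wrist','w1.png');b,q=shot('side','d1.png')
np.save('w1.npy',p['view']); M=R.from_quat(s['eef_rot']).as_matrix(); print(s['time'],s['ee_pos'],M.round(3),s['ft_force'],s['width'])
X=s['ee_pos']+M@np.array([.056+.002,0,.002]); print('hook exp',X,proj(p,X),proj(q,X)); print('far exp',proj(p,[.559,.103,.009]),proj(q,[.559,.103,.009]))
c=proj(q,[.556,-.0,.06]).astype(int)
A=cv2.resize(a,(512,384))[:,:,::-1]
A=cv2.resize(a[:260,130:390],None,fx=2.2,fy=2.2,interpolation=cv2.INTER_CUBIC)[:,:,::-1]
B=cv2.resize(b[120:250,220:280],None,fx=3.6,fy=4.4,interpolation=cv2.INTER_CUBIC)[:,:,::-1]
cv2.imwrite('pics/c3.png',np.hstack([A,B]))
print(A.shape,B.shape)
```

```text
4.15 [ 0.55113526 -0.04222125  0.13044505] [[ 0.043  0.999 -0.001]
 [ 0.999 -0.043 -0.001]
 [-0.001 -0.001 -1.   ]] [-0.54881291  0.10759647 -3.68135518] 0.03383548602289863
hook exp [0.55363943 0.01572261 0.12838644] [258.61661679 138.81160723] [257.10002752 180.65485876]
far exp [259.82014239  29.7777666 ] [251.52879376 236.72881974]
(572, 572, 3) (572, 216, 3)
```

View pics/c3.png

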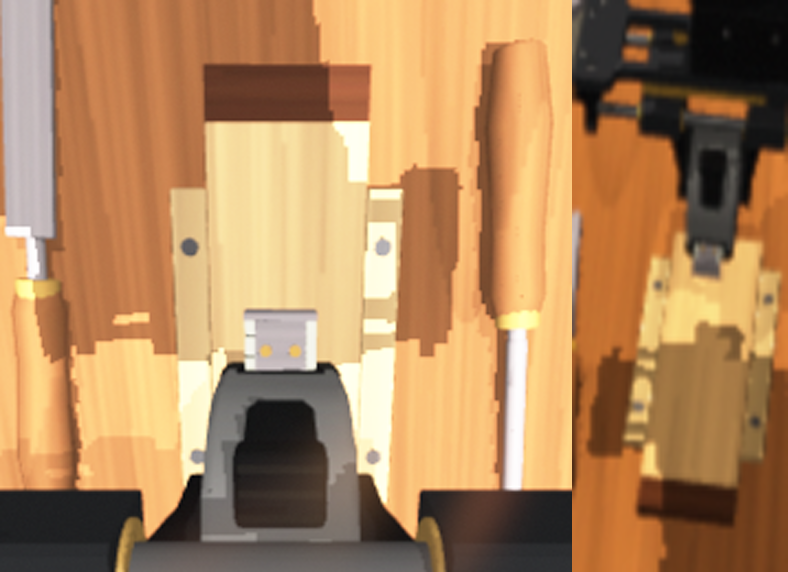

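Well aligned: the hook's front edge is at crop (280,310), the far edge at row 65, column 287, as predicted. Next I tip the nose down and go beyond the far end.

>>> carry_out(steps=[[[1, 0.1, 0, 0, -0.08, 0], [3, 0.2, 0, 0, -0.18, 0], [5, 0.25, 0, 0, -0.28, 0], [7, 0.25, 0, 0, -0.38, 0], [9, 0.25, 0.5, 0, -0.48, 0], [10.5, 0.25, 1.5, 0, -0.58, 0], [11.5, 0.25, 2.5, 0, -0.66, 0], [12, 0.25, 3.5, 0, -0.7, 0], [12, 0.25, 4.5, 0, -0.7, 0], [12, 0.25, 4.5, 0, -0.7, 0], [12, 0.25, 4.5, 0, -0.7, 0], [12, 0.25, 4.5, 0, -0.7, 0]]])

```text
time: 5.25
ee_pos: [0.5598, 0.0777, 0.0868]
eef_rot: [0.679, 0.649, -0.247, 0.237]
ft_force: [0.5, -0.2, -4.0]
width: 0.0336
grip_force: 30.0
```

```bash
cat > st.py <<'E'
from h import *
s=r.read_state(); M=R.from_quat(s['eef_rot']).as_matrix(); F=np.array([.560,.103]); e=np.array([.043,.999])
d=s['ee_pos'][:2]-F; print('t',s['time'],'s',d@e,'lat',d@[e[1],-e[0]],'z',s['ee_pos'][2],'pitch',np.degrees(np.arcsin(-M[2,0])),'f',s['ft_force'].round(2),'w',s['width'])
c=s['ee_pos']+M@np.array([.055,0,.005]); t=s['ee_pos']+M@np.array([.055,0,.0148]); fe=s['ee_pos']+M@np.array([.041,0,.0158])
for n,x in zip(['corner','tip','front'],[c,t,fe]): print(n,'s',((x[:2]-F)@e).round(4),'z',x[2].round(4))
E
python3 - <<'E'
from st import *
print(M.round(3),s['joint_positions'].round(2))
b,q=shot('side','d2.png')
cv2.imwrite('pics/c4.png',cv2.resize(b[170:260,200:310],None,fx=7,fy=6.6,interpolation=cv2.INTER_CUBIC)[:,:,::-1])
print(proj(q,c),proj(q,t),proj(q,[.56,.103,.009]))
E
```

```text
t 5.25 s -0.02527048104758943 lat 0.0008431501767980225 z 0.08677094166448841 pitch 40.06008662366078 f [ 0.49 -0.23 -4.04] w 0.03361969372278323
corner s 0.0136 z 0.0475
tip s 0.0073 z 0.04
front s -0.0041 z 0.0483
[[ 0.035  0.999 -0.027]
 [ 0.765 -0.044 -0.643]
 [-0.644  0.002 -0.765]] [-0.2   0.62 -0.49  1.59  0.78  1.57 -0.96]
[250.27272932 232.11038211] [250.55121264 231.83883902] [251.14110532 236.70037933]
```

View pics/c4.png

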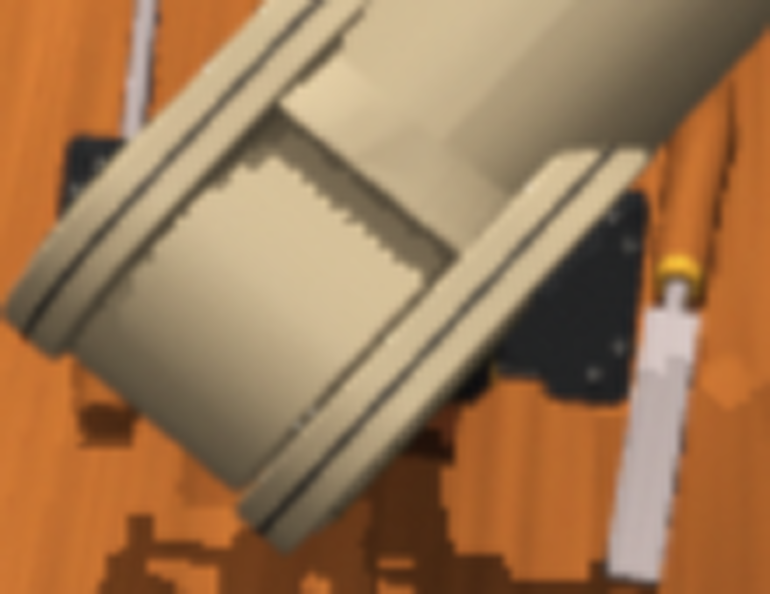

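>>> carry_out(steps=[[[0.6, 0, 0.75, 0, 0, 0], [1.3, 0, 1.5, 0, 0, 0], [1.9, 0, 2.2, 0, 0, 0], [2.2, 0, 2.6, 0, 0, 0], [2.35, 0, 2.8, 0, 0, 0], [2.35, 0, 2.8, 0, 0, 0], [2.35, 0, 2.8, 0, 0, 0]]])

```text
time: 5.88
ee_pos: [0.5589, 0.0796, 0.0489]
eef_rot: [0.678, 0.651, -0.247, 0.237]
ft_force: [0.4, 0.8, -3.7]
width: 0.0336
grip_force: 30.0
```

Run:
```python
from st import *
a,p=shot('wrist','w2.png')
print(proj(p,c),proj(p,t),proj(p,[.56,.103,.009]))
cv2.imwrite('pics/c5.png',cv2.resize(a[60:220,150:370],None,fx=3.6,fy=3.6,interpolation=cv2.INTER_CUBIC)[:,:,::-1])
```

```text
t 5.8833 s -0.023415232979619977 lat -5.472488988666341e-05 z 0.04892680031318347 pitch 40.11829265791734 f [ 0.38  0.81 -3.66] w 0.03355603780558201
corner s 0.0154 z 0.0097
tip s 0.0091 z 0.0022
front s -0.0022 z 0.0104
[258.67876424 141.53249836] [258.60624739 139.84188162] [258.75736766 157.36594037]
```

View pics/c5.png

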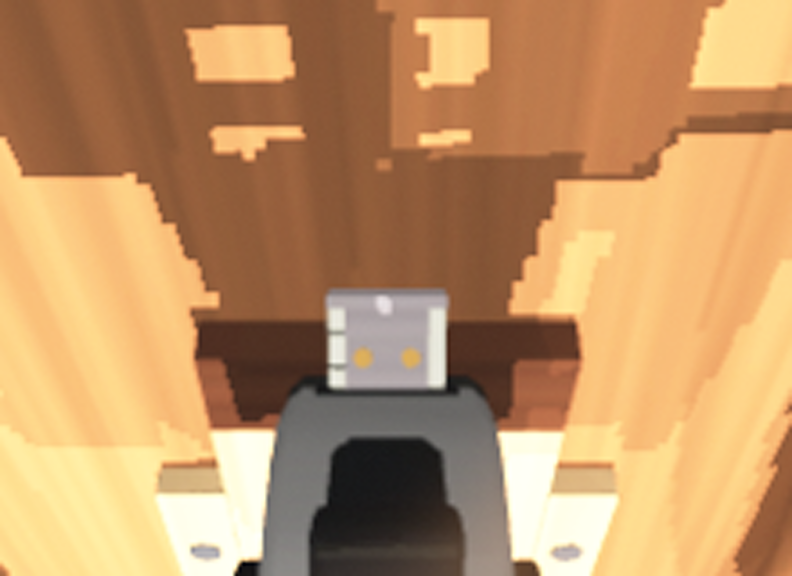

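The hook stands past the dark outer face (rows 322–357; hook end at row 290). Next I draw back to catch.

>>> carry_out(steps=[[[-0.3, 0, 0.25, 0, 0, 0], [-0.6, 0, 0.5, 0, 0, 0], [-0.75, 0, 0.55, 0, 0, 0], [-1.1, 0, 0.55, 0, 0, 0], [-1.5, 0, 0.55, 0, 0, 0], [-2, 0, 0.55, 0, 0, 0], [-2.5, 0, 0.55, 0, 0, 0], [-2.7, 0, 0.55, 0, 0, 0], [-2.7, 0, 0.55, 0, 0, 0], [-2.7, 0, 0.55, 0, 0, 0]]])

```text
time: 6.77
ee_pos: [0.5579, 0.0555, 0.0623]
eef_rot: [0.678, 0.65, -0.247, 0.237]
ft_force: [0.5, 3.8, -4.8]
width: 0.0337
grip_force: 30.0
```

Run:
```python
from st import *
a,p=shot('wrist','w3.png')
print(proj(p,c),proj(p,t),proj(p,[.56,.103,.009]))
cv2.imwrite('pics/c6.png',cv2.resize(a[30:220,150:370],None,fx=3,fy=3,interpolation=cv2.INTER_CUBIC)[:,:,::-1])
```

```text
t 6.7667 s -0.047538749340324024 lat -1.164796483986907e-05 z 0.06231527567174777 pitch 40.09167727594802 f [ 0.46  3.81 -4.77] w 0.03371479139951964
corner s -0.0087 z 0.0231
tip s -0.015 z 0.0156
front s -0.0264 z 0.0238
[258.67648479 141.49998639] [258.60379598 139.81031725] [258.81767271 114.4418927 ]
```

View pics/c6.png

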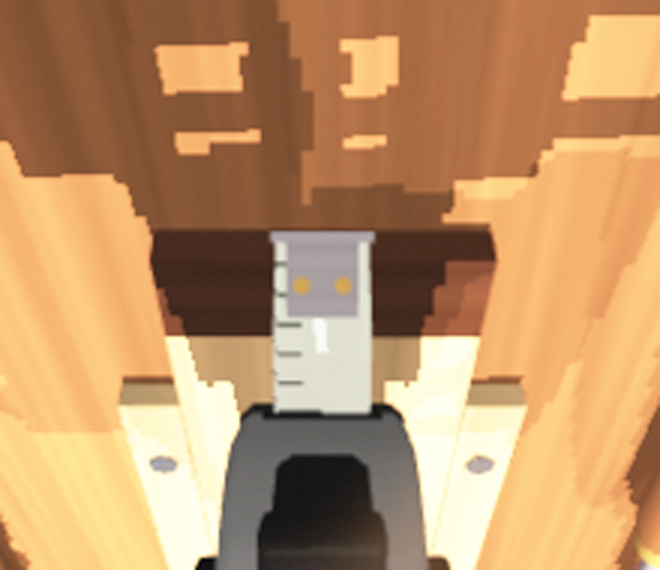

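Caught: the hook bears on the outer face (crop row 235) with about 2 cm of blade out, and the force is now about +3.5 N along the panel. Planning the draw.

```bash
cat > plan.py <<'E'
from st import *
def rows(bs,ths,zc=.012):
    th0=np.arcsin(-M[2,0]); s0=d@e; z0=s['ee_pos'][2]; lat=d@[e[1],-e[0]]
    for b,th in zip(bs,ths):
        t=np.radians(th); D=.055+b; sl=.004*np.sin(t)
        S=sl-(D*np.cos(t)-.005*np.sin(t)); Z=zc+D*np.sin(t)+.005*np.cos(t)
        w=np.array([e[0]*(S-s0)-e[1]*0,0,0]); w=np.r_[e*(S-s0)-lat*np.array([e[1],-e[0]]),Z-z0]
        v=M.T@w*100; fe=Z-.041*np.sin(t)-.0158*np.cos(t)
        print([*v.round(2),0,round(th0-t,3),0],'S',S.round(4),'frontedge z',fe.round(4))
E
python3 - <<'E'
from plan import *
bs=np.r_[np.linspace(.025,.13,13)]
rows(bs,np.interp(bs,[.018,.03,.05,.08,.14],[40,34,24,15,9.5]))
E
```

```text
t 6.8167 s -0.04742312604418778 lat 1.7977931281130954e-06 z 0.062177949633064555 pitch 40.09152972104336 f [-0.86  3.68 -4.63] w 0.03409057865863693
corner s -0.0086 z 0.0229
tip s -0.0149 z 0.0154
front s -0.0262 z 0.0237
[np.float64(-0.97), np.float64(-0.0), np.float64(0.63), 0, np.float64(0.063), 0] S -0.059 frontedge z 0.0265
[np.float64(-1.84), np.float64(-0.01), np.float64(1.38), 0, np.float64(0.139), 0] S -0.0704 frontedge z 0.0282
[np.float64(-2.63), np.float64(-0.01), np.float64(2.26), 0, np.float64(0.215), 0] S -0.0821 frontedge z 0.0287
[np.float64(-3.35), np.float64(-0.01), np.float64(3.21), 0, np.float64(0.287), 0] S -0.0937 frontedge z 0.0283
[np.float64(-4.06), np.float64(-0.01), np.float64(3.98), 0, np.float64(0.333), 0] S -0.1041 frontedge z 0.0284
[np.float64(-4.73), np.float64(-0.02), np.float64(4.82), 0, np.float64(0.379), 0] S -0.1146 frontedge z 0.0278
[np.float64(-5.34), np.float64(-0.02), np.float64(5.72), 0, np.float64(0.425), 0] S -0.1251 frontedge z 0.0264
[np.float64(-6.01), np.float64(-0.02), np.float64(6.39), 0, np.float64(0.448), 0] S -0.1346 frontedge z 0.0265
[np.float64(-6.72), np.float64(-0.02), np.float64(6.96), 0, np.float64(0.462), 0] S -0.1437 frontedge z 0.0272
[np.float64(-7.41), np.float64(-0.02), np.float64(7.56), 0, np.float64(0.476), 0] S -0.1528 frontedge z 0.0276
[np.float64(-8.09), np.float64(-0.03), np.float64(8.17), 0, np.float64(0.49), 0] S -0.162 frontedge z 0.0278
[np.float64(-8.76), np.float64(-0.03), np.float64(8.81), 0, np.float64(0.504), 0] S -0.1711 frontedge z 0.0277
[np.float64(-9.41), np.float64(-0.03), np.float64(9.46), 0, np.float64(0.518), 0] S -0.1803 frontedge z 0.0274
```

>>> carry_out(steps=[[[-0.97, 0, 0.63, 0, 0.063, 0], [-1.84, 0, 1.38, 0, 0.139, 0], [-2.63, 0, 2.26, 0, 0.215, 0], [-3.35, 0, 3.21, 0, 0.287, 0], [-4.06, 0, 3.98, 0, 0.333, 0], [-4.73, 0, 4.82, 0, 0.379, 0], [-5.34, 0, 5.72, 0, 0.425, 0], [-6.01, 0, 6.39, 0, 0.448, 0], [-6.72, 0, 6.96, 0, 0.462, 0], [-7.41, 0, 7.56, 0, 0.476, 0], [-8.09, 0, 8.17, 0, 0.49, 0], [-8.76, 0, 8.81, 0, 0.504, 0], [-9.41, 0, 9.46, 0, 0.518, 0], [-9.41, 0, 9.46, 0, 0.518, 0], [-9.41, 0, 9.46, 0, 0.518, 0]]])

```text
time: 8.07
ee_pos: [0.5521, -0.0778, 0.0504]
eef_rot: [0.719, 0.689, -0.066, 0.063]
ft_force: [1.0, 4.1, -3.7]
width: 0.0336
grip_force: 30.0
```

Run:
```python
from plan import *
bs=np.r_[np.linspace(.14,.228,10)]
rows(bs,np.interp(bs,[.13,.2,.23],[10.4,7,6.2]))
```

```text
t 8.0667 s -0.18090757279500916 lat -8.03146953813165e-05 z 0.05037071454797133 pitch 10.46204216412944 f [ 1.01  4.09 -3.73] w 0.03356864920180439
corner s -0.1277 z 0.0355
tip s -0.1295 z 0.0258
front s -0.1435 z 0.0274
[np.float64(-0.95), np.float64(0.01), np.float64(0.16), 0, np.float64(0.01), 0] S -0.1905 frontedge z 0.0279
[np.float64(-1.93), np.float64(0.01), np.float64(0.34), 0, np.float64(0.018), 0] S -0.2005 frontedge z 0.0282
[np.float64(-2.91), np.float64(0.01), np.float64(0.54), 0, np.float64(0.026), 0] S -0.2105 frontedge z 0.0284
[np.float64(-3.89), np.float64(0.01), np.float64(0.75), 0, np.float64(0.034), 0] S -0.2205 frontedge z 0.0284
[np.float64(-4.87), np.float64(0.0), np.float64(0.98), 0, np.float64(0.043), 0] S -0.2306 frontedge z 0.0282
[np.float64(-5.84), np.float64(0.0), np.float64(1.22), 0, np.float64(0.051), 0] S -0.2406 frontedge z 0.0279
[np.float64(-6.82), np.float64(0.0), np.float64(1.48), 0, np.float64(0.059), 0] S -0.2506 frontedge z 0.0274
[np.float64(-7.79), np.float64(0.0), np.float64(1.67), 0, np.float64(0.064), 0] S -0.2605 frontedge z 0.0275
[np.float64(-8.76), np.float64(0.0), np.float64(1.86), 0, np.float64(0.069), 0] S -0.2704 frontedge z 0.0276
[np.float64(-9.73), np.float64(0.0), np.float64(2.06), 0, np.float64(0.073), 0] S -0.2803 frontedge z 0.0276
```

>>> carry_out(steps=[[[-0.95, 0, 0.16, 0, 0.01, 0], [-1.93, 0, 0.34, 0, 0.018, 0], [-2.91, 0, 0.54, 0, 0.026, 0], [-3.89, 0, 0.75, 0, 0.034, 0], [-4.87, 0, 0.98, 0, 0.043, 0], [-5.84, 0, 1.22, 0, 0.051, 0], [-6.82, 0, 1.48, 0, 0.059, 0], [-7.79, 0, 1.67, 0, 0.064, 0], [-8.76, 0, 1.86, 0, 0.069, 0], [-9.73, 0, 2.06, 0, 0.073, 0], [-9.73, 0, 2.06, 0, 0.073, 0], [-9.73, 0, 2.06, 0, 0.073, 0]]])

```text
time: 9.07
ee_pos: [0.5481, -0.1771, 0.0476]
eef_rot: [0.721, 0.691, -0.04, 0.037]
ft_force: [-0.4, 3.9, -3.3]
width: 0.034
grip_force: 30.0
```

Run:
```python
from plan import *
# level and lower: target pitch 0, z .0165 hold s
for z,th in [(.038,4),(.03,2),(.023,0),(.0175,0)]:
    v=M.T@np.array([0,0,z-s['ee_pos'][2]])*100; print(v.round(2),np.radians(np.degrees(np.arcsin(-M[2,0]))-th).round(3))
print(M.round(3))
```

```text
t 9.0667 s -0.28029696503471463 lat 0.00010528044852140157 z 0.04763086024077949 pitch 6.255212106236552 f [-0.44  3.91 -3.33] w 0.034024936816792556
corner s -0.2262 z 0.0367
tip s -0.2272 z 0.0269
front s -0.2413 z 0.0275
[0.1  0.   0.96] 0.039
[0.19 0.   1.75] 0.074
[0.27 0.   2.45] 0.109
[0.33 0.   3.  ] 0.109
[[ 0.041  0.999 -0.005]
 [ 0.993 -0.042 -0.109]
 [-0.109 -0.001 -0.994]]
```

>>> carry_out(steps=[[[0.05, 0, 0.5, 0, 0.02, 0], [0.1, 0, 0.96, 0, 0.039, 0], [0.19, 0, 1.75, 0, 0.074, 0], [0.27, 0, 2.45, 0, 0.109, 0], [0.31, 0, 2.8, 0, 0.109, 0], [0.33, 0, 3.0, 0, 0.109, 0], [0.34, 0, 3.1, 0, 0.109, 0], [0.35, 0, 3.17, 0, 0.109, 0], [0.35, 0, 3.17, 0, 0.109, 0], [0.35, 0, 3.17, 0, 0.109, 0]]])

```text
time: 9.9
ee_pos: [0.5488, -0.1761, 0.0165]
eef_rot: [0.721, 0.693, -0.0, 0.0]
ft_force: [-2.6, 5.6, 0.7]
width: 0.034
grip_force: 30.0
```

Run:
```python
from plan import *
print(M.round(3))
```

```text
t 9.9 s -0.2792561110903483 lat 0.0007904442173610575 z 0.016503876397169513 pitch 0.03552398026012273 f [-2.57  5.59  0.71] w 0.03396067458037244
corner s -0.2243 z 0.0115
tip s -0.2243 z 0.0017
front s -0.2383 z 0.0007
[[ 0.04   0.999  0.001]
 [ 0.999 -0.04  -0.001]
 [-0.001  0.001 -1.   ]]
```

>>> carry_out(steps=[[[0.15, 0, 0, 0, 0, 0], [0.3, 0, 0, 0, 0, 0], [0.45, 0, 0, 0, 0, 0], [0.6, 0, 0, 0, 0, 0], [0.75, 0, 0, 0, 0, 0], [0.9, 0, 0, 0, 0, 0], [1.05, 0, 0, 0, 0, 0], [1.2, 0, 0, 0, 0, 0], [1.3, 0, 0, 0, 0, 0], [1.3, 0, 0, 0, 0, 0]]])

```text
time: 10.73
ee_pos: [0.5495, -0.164, 0.0164]
eef_rot: [0.721, 0.692, 0.0, 0.001]
ft_force: [-0.4, 1.1, 5.1]
width: 0.0338
grip_force: 30.0
```

>>> carry_out(steps=[[[0.05, 0, 0, 0, 0, 0], [0.1, 0, 0, 0, 0, 0], [0.15, 0, 0, 0, 0, 0], [0.2, 0, 0, 0, 0, 0], [0.2, 0, 0, 0, 0, 0], [0.2, 0, 0, 0, 0, 0]]])

```text
time: 11.23
ee_pos: [0.5495, -0.1622, 0.0164]
eef_rot: [0.722, 0.692, 0.0, 0.001]
ft_force: [-1.0, 0.0, 6.2]
width: 0.0339
grip_force: 30.0
```

>>> carry_out(steps=[[[0.05, 0, -0.04, 0, 0, 0], [0.1, 0, -0.04, 0, 0, 0], [0.15, 0, -0.04, 0, 0, 0], [0.15, 0, -0.04, 0, 0, 0], [0.15, 0, -0.04, 0, 0, 0]]])

```text
time: 11.65
ee_pos: [0.5493, -0.1603, 0.0165]
eef_rot: [0.721, 0.692, 0.0, 0.0]
ft_force: [1.2, 0.6, 4.5]
width: 0.034
grip_force: 30.0
```

>>> carry_out(steps=[[[0.05, 0, 0, 0, 0, 0], [0.1, 0, 0, 0, 0, 0], [0.15, 0, 0, 0, 0, 0], [0.15, 0, 0, 0, 0, 0], [0.15, 0, 0, 0, 0, 0]]])

```text
time: 12.07
ee_pos: [0.5493, -0.1588, 0.0165]
eef_rot: [0.721, 0.692, 0.0, 0.0]
ft_force: [0.2, 1.1, 5.2]
width: 0.0339
grip_force: 30.0
```

>>> carry_out(steps=[[[0.04, 0, -0.02, 0, 0, 0], [0.08, 0, -0.02, 0, 0, 0], [0.12, 0, -0.02, 0, 0, 0], [0.12, 0, -0.02, 0, 0, 0], [0.12, 0, -0.02, 0, 0, 0]]])

```text
time: 12.48
ee_pos: [0.5493, -0.1585, 0.0165]
eef_rot: [0.722, 0.692, -0.0, 0.0]
ft_force: [2.3, -3.6, 1.8]
width: 0.0336
grip_force: 30.0
```

>>> carry_out(steps=[[[0.04, 0, 0, 0, 0, 0], [0.08, 0, 0, 0, 0, 0], [0.12, 0, 0, 0, 0, 0], [0.12, 0, 0, 0, 0, 0], [0.12, 0, 0, 0, 0, 0]]])

```text
time: 12.9
ee_pos: [0.5493, -0.1584, 0.0165]
eef_rot: [0.722, 0.692, -0.001, 0.001]
ft_force: [2.3, -8.4, 0.1]
width: 0.034
grip_force: 30.0
```

Contact (force reversed). I ease off the push, then release.

>>> carry_out(steps=[[[-0.06, 0, 0, 0, 0, 0], [-0.14, 0, 0, 0, 0, 0], [-0.16, 0, 0, 0, 0, 0], [-0.16, 0, 0, 0, 0, 0]]])

```text
time: 13.23
ee_pos: [0.5492, -0.1584, 0.0165]
eef_rot: [0.722, 0.692, -0.0, 0.0]
ft_force: [3.1, -4.7, 0.5]
width: 0.0338
grip_force: 30.0
```

>>> carry_out(steps=[[[0, 0, 0, 0, 0, 0], [0, 0, 0, 0, 0, 0], [0, 0, 0, 0, 0, 0], [0, 0, 0, 0, 0, 0]]], hand=-0.3)

```text
time: 13.57
ee_pos: [0.5488, -0.1572, 0.0162]
eef_rot: [0.721, 0.693, -0.0, -0.001]
ft_force: [0.5, 0.7, 1.3]
width: 0.052
grip_force: 0.0
```

>>> carry_out(steps=[[[0, 0, -0.5, 0, 0, 0], [0, 0, -1.5, 0, 0, 0], [0, 0, -3.5, 0, 0, 0], [0, 0, -6.5, 0, 0, 0], [0, 0, -9.5, 0, 0, 0], [0, 0, -10.5, 0, 0, 0], [0, 0, -10.5, 0, 0, 0]]])

```text
time: 14.15
ee_pos: [0.5512, -0.1582, 0.1256]
eef_rot: [0.721, 0.693, 0.001, 0.003]
ft_force: [-0.0, 0.2, -0.9]
width: 0.0566
grip_force: 0.0
```

Run:
```python
from st import *
a,p=shot('wrist','w4.png'); np.save('w4.npy',p['view'])
T=np.array([.5493,-.1585,0])+np.array([*(e*.005),0])  # base centre est
for n,x,z in [('lock',.025,.072),('front',.036,.011)]: print(n,(T+np.array([*(e*x),z])).round(4),proj(p,T+np.array([*(e*x),z])))
cv2.imwrite('pics/c7.png',cv2.resize(a[100:384,150:370],None,fx=2.1,fy=2.1,interpolation=cv2.INTER_CUBIC)[:,:,::-1])
```

```text
t 14.15 s -0.26129832405072784 lat 0.0023958989423148863 z 0.12556714219824905 pitch 0.10630562364547896 f [-0.04  0.25 -0.9 ] w 0.056615009587535035
corner s -0.2063 z 0.1205
tip s -0.2063 z 0.1107
front s -0.2203 z 0.1097
lock [ 0.5506 -0.1285  0.072 ] [255.64008716 168.09949817]
front [ 0.5511 -0.1175  0.011 ] [255.61675561 144.85426776]
```

View pics/c7.png

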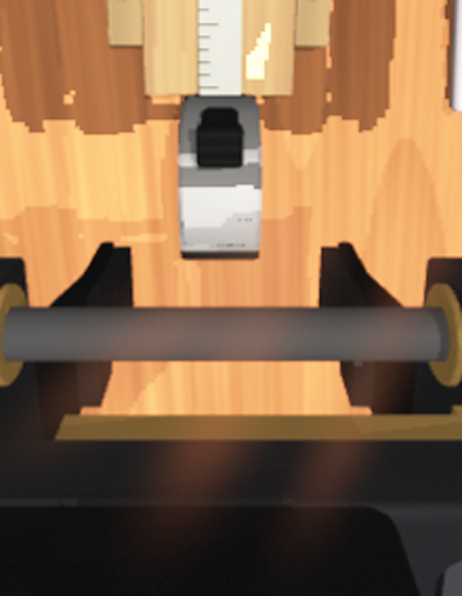

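The case stands square against the panel's plain end, blade along the panel, lock at crop (220,150). I shut the fingers and go over the lock.

>>> carry_out(steps=[[[1, -0.1, 0, 0, 0, 0], [2, -0.2, 0, 0, 0, 0], [3.05, -0.2, 0, 0, 0, 0], [3.05, -0.2, 0, 0, 0, 0], [3.05, -0.2, 1, 0, 0, 0], [3.05, -0.2, 2.2, 0, 0, 0], [3.05, -0.2, 3.4, 0, 0, 0], [3.05, -0.2, 4.4, 0, 0, 0], [3.05, -0.2, 4.6, 0, 0, 0], [3.05, -0.2, 4.6, 0, 0, 0], [3.05, -0.2, 4.6, 0, 0, 0]]], hand=1)

```text
time: 15.12
ee_pos: [0.5483, -0.1275, 0.0753]
eef_rot: [0.722, 0.692, -0.0, -0.0]
ft_force: [-0.1, 0.7, -0.2]
width: 0.0012
grip_force: 0.0
```

>>> carry_out(steps=[[[0, 0, 0.15, 0, 0, 0], [0, 0, 0.3, 0, 0, 0], [0, 0, 0.45, 0, 0, 0], [0, 0, 0.6, 0, 0, 0], [0, 0, 0.7, 0, 0, 0], [0, 0, 0.7, 0, 0, 0]]])

```text
time: 15.62
ee_pos: [0.5496, -0.1262, 0.0696]
eef_rot: [0.721, 0.693, 0.001, 0.001]
ft_force: [-0.1, 3.9, 5.2]
width: 0.0004
grip_force: 2.9
```

>>> carry_out(steps=[[[0, 0, 0.05, 0, 0, 0], [0, 0, 0.1, 0, 0, 0], [0, 0, 0.15, 0, 0, 0], [0, 0, 0.2, 0, 0, 0], [0, 0, 0.2, 0, 0, 0], [0, 0, 0.2, 0, 0, 0]]])

```text
time: 16.12
ee_pos: [0.5499, -0.1255, 0.0679]
eef_rot: [0.721, 0.693, 0.001, 0.001]
ft_force: [-0.5, 6.0, 9.1]
width: 0.0004
grip_force: 4.5
```

>>> carry_out(steps=[[[0, 0, 0.04, 0, 0, 0], [0, 0, 0.08, 0, 0, 0], [0, 0, 0.12, 0, 0, 0], [0, 0, 0.12, 0, 0, 0], [0, 0, 0.12, 0, 0, 0]]])

```text
time: 16.53
ee_pos: [0.5503, -0.1252, 0.0675]
eef_rot: [0.721, 0.693, 0.002, 0.001]
ft_force: [-2.2, 7.6, 14.9]
width: 0.0003
grip_force: 7.7
```

>>> carry_out(steps=[[[0, 0, 0.03, 0, 0, 0], [0, 0, 0.06, 0, 0, 0], [0, 0, 0.06, 0, 0, 0], [0, 0, 0.06, 0, 0, 0]]])

```text
time: 16.87
ee_pos: [0.5505, -0.1249, 0.0672]
eef_rot: [0.721, 0.693, 0.002, 0.001]
ft_force: [-1.7, 7.9, 18.3]
width: 0.0004
grip_force: 9.3
```

>>> carry_out(steps=[[[0, 0, -0.1, 0, 0, 0], [0, 0, -0.25, 0, 0, 0], [0, 0, -0.5, 0, 0, 0], [0, 0, -1.2, 0, 0, 0], [0, 0, -3, 0, 0, 0], [-1.5, 0, -5, 0, 0, 0], [-3, 0.1, -5.8, 0, 0, 0], [-3, 0.1, -5.8, 0, 0, 0], [-3, 0.1, -5.8, 0, 0, 0]]], hand=1)

```text
time: 17.62
ee_pos: [0.5482, -0.1583, 0.123]
eef_rot: [0.722, 0.692, 0.0, 0.0]
ft_force: [-0.1, -0.4, -0.5]
width: 0.0006
grip_force: 0.0
```

Run:
```python
from st import *
a,p=shot('wrist','w5.png'); p4=dict(p); p4['view']=np.load('w4.npy')
for im,q in [(cv2.imread('pics/w4.png'),p4),(cv2.imread('pics/w5.png'),p)]:
    x=proj(q,[.5506,-.1285,.072]).astype(int); g=im.max(2)
    m=np.zeros_like(g); m[x[1]-32:x[1]+18,x[0]-18:x[0]+18]=1; m=m*(g<75)
    n,l,st,ce=cv2.connectedComponentsWithStats(m.astype(np.uint8)); i=1+np.argmax(st[1:,4]); u,v,w,h,A=st[i]
    b=onz(q,u+w/2,v+h,.072); f=onz(q,u+w/2,v,.062); print(x,st[i],'back edge@.072',b.round(4),'@.0666',onz(q,u+w/2,v+h,.0666).round(4),'front',f.round(4))
    # brightness profile down centre column
    print(im[x[1]-34:x[1]+14:2,x[0]].max(1), im[x[1]-34:x[1]+14:2,x[0]-12].max(1), x[1]-34)
```

```text
t 17.6167 s -0.2615477999940815 lat -0.0005971281969281428 z 0.12301949950188193 pitch 0.027034907592510832 f [-0.12 -0.42 -0.5 ] w 0.0006187168864592167
corner s -0.2066 z 0.118
tip s -0.2066 z 0.1082
front s -0.2206 z 0.1072
[255 168] [243 151  23  29 601] back edge@.072 [ 0.5492 -0.1383  0.072 ] @.0666 [ 0.5492 -0.1397  0.0666] front [ 0.5502 -0.1163  0.062 ]
[237 237 237 236 235 234  72  92  85  17  20  21  20  19  26  33  29  28
  35  28  25  34  27 104] [223 224 225 224 222 163  73  93 100 106 111 114 107  98  55  58  57  58
  59  59 101 106 157 131] 134
[259 168] [247 146  24  28 593] back edge@.072 [ 0.5499 -0.1329  0.072 ] @.0666 [ 0.5498 -0.1342  0.0666] front [ 0.5508 -0.112   0.062 ]
[238 238 238 238 236 235  30  19  19  22  20  26  34  31  29  32  31  26
  31  31  83 141 144 146] [235 235 235 234 234 208  72  93  96  99 112  72  70  71  73  77  77  78
  78  84 102 141 144 145] 134
```

```bash
python3 -c "
from bench import r
print(r.close_job())"
```

```text
the job is handed in; nothing more can be done
None
```

The job is handed in at about 17.6 s: the tape is hooked on the lipped end, stands against the plain end and has its thumb lock pressed to about 18 N, the top of the range. I checked the lock and the case front in the last wrist image, but did not look at the hook again after the draw.

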